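# Hang the test weight in the safety hook of the bench spring balance

## Robot

A 7-joint arm with a two-finger parallel gripper is mounted at the origin on a cart in front of the work surface, level with it; the furniture and walls round the work are solid. World frame = base frame: x ahead of the robot, y to its left, z up, the work surface at z = 0. Lengths are in m, angles in rad, forces in N, time in s.
With the tool pointing down it reaches from about 0.4 to 0.85 m from the base axis. Payload 10.4 kg.
Tool frame: the origin (TCP) lies on the centre line of the jaws, within the pads' length; the fingertips stand 14 mm ahead of it and the grasp point (between the pads) lies 5 mm behind it (manip.tip_reach is the distance from the TCP to the fingertips, in m); z points along the fingers, y is the line along which they close (so a half turn about z gives the same grasp; the last joint's range is limited). The gripper opens to 85 mm and grips with 20 to 120 N. Pads are 22 mm wide; open, the fingers measure 114 mm over their backs; the gripper's body (76 mm by 85 mm) begins 54 mm behind the grasp point. The pads swing forward as they close: fully open they stand 13 mm farther back than shut.
Start: joints at [1.078, 0.332, -0.065, 1.46, 0.022, 1.35, -0.088], TCP at [0.283, -0.557, 0.245] pointing down, gripper open.
Joint ranges: [-2.6, 2.6], [-0.5, 2.12], [-1.47, 1.34], [0.16, 2.42], [-1.27, 4.41], [0.06, 2.06], [-2.6, 2.6]. Speed limits (rad/s): [2.22, 2.22, 2.79, 2.79, 3.14, 3.14, 3.14].

## Interface

Orientations are given as a unit quaternion [x, y, z, w].
In Python, from workcell import manip gives the robot as it stands.
- The arm moves only by the shell command python3 -m pendant 'ROWS' [FORCE]. ROWS is JSON, a list of rows, each a list of 7 numbers: the shift along the tool's x, y, z in units of 50 mm (1.0 is 50 mm), then the turn, a rotation vector about the tool's x, y, z in units of 8 degrees (1.0 is 8 degrees), then the opening, from -1 (shut) to 1 (fully open), so that 0 is half open. In form: [[dx, dy, dz, ax, ay, az, jaw], ...]. A call has exactly 10 rows; each row is the pose to reach, as a shift and turn from the pose commanded when the call began, along the tool's axes at that moment; what a row does not reach only later rows make up. A row lasts 1/8 s, in which the tool goes at most 62.5 mm and 10.7 degrees, less where a joint would pass 70% of its speed; a pose out of reach is approached as far as the arm can. A call with a gripper value outside its range is refused whole. The fingers move at their own pace and stop on an object; FORCE is the grip in N (left out, the last holds). Time passes only in rows, so rows that repeat a pose let the fingers close, or fill a call up. It gives the time, the measured TCP pose, the force, the opening and the grip force at its end, in the units of the state.
- manip.get_obs(): the state, without advancing time (a new reading comes with each control period).
- manip.camera(name): name is "scene" or "top" or "wrist"; returns (picture, depth): 400x640x3 uint8, red, green, blue; 400x640 float32, m along the optical axis (not along the pixel's ray), 0 where there is no reading.
- manip.get_calibration(name): a dict with "fx", "fy", "cx", "cy" (pixels), "D" ([k1, k2, p1, p2, k3] as OpenCV has them; the pictures are not rectified), "xyz" and "orientation" of the camera in the world. Camera axes: x right, y up, looking along -z (the intrinsics and any distortion apply to the point x, -y, -z); pixel columns grow to the right and rows downward; lengths in m; the calibration is good to about 2 mm. A picture is of the moment at which its call begins: read the wrist's pose just before it. get_calibration takes no time and is no camera call; for the wrist camera it gives the pose at the moment of the call.
- manip.hand_in(): hands the job in; it is judged then, once.
Trained networks look in the newest picture that a camera, given by its name, has taken for a name from the list of things; names that differ only in an ending like _2 or _b are one class to them, and where a whole thing is asked for, a point or a joint stands for the part that bears it (a point fixed in the world has none). Each returns a list of dicts, best first, with "p" (0 to 1); they miss things now and then, are a little off and sometimes report something else, mostly with a low value. They report only what shows in the picture. A call takes as long as a camera call. They do not tell look-alikes from the thing itself.
- manip.find_in(thing, camera): "box" ([left, top, right, bottom] in pixels, round what is visible of it).
- manip.trace(thing, camera): "pixels" (400x640 bool, what is visible of it) and "box" ([left, top, right, bottom] in pixels, round what is visible of it).
- manip.tip_of(thing, camera): "pixel" ([column, row] in pixels: a listed point, or the origin of a listed thing).
The state is a dict: "clock": time; "joint_pos": joint angles; "joint_velocities": joint speeds; "tau": joint torques, N m; "position": TCP position; "ee_rot": TCP orientation; "ft_force": force on the tool from outside, world axes, zero at the start; "torque": the same for the moment, N m; "grip_width": opening from 0.0 (shut) to 1.0 (fully open); "grasp_force": force on a finger pad.
Only numpy, scipy, OpenCV 4.12 (cv2) and the standard library are available. Lean on these libraries where they do the work, as an engineer would, in place of code of your own. Each camera call takes 0.05 s, during which the arm holds its last target. There are 200 camera calls.

## Task

Pick up the brass test weight by its blue grip and hang its cross pin in the red safety hook of the spring balance: bring it in from the side with the pin over the hook's tongue, slide the pin inwards through the sprung gate, and lower it gently into the throat so that the gate snaps shut behind it. Let go and leave the weight hanging still. Be gentle with the balance (never load the hook with more than 12 N), touch it only with the weight, not with the gripper, and leave the things around undisturbed.

Things in the scene. Friction and masses are not known exactly. Their poses are not given: they have to be found in the camera images.
- test_weight: Brass cylinder (56 mm wide, 42 high) under a steel yoke with a blue grip on top; 216 mm high, 0.25 to 0.5 kg, standing. Origin: centre of underside; z up, x along the pin. Yoke: frame in the x-z plane, 44 wide, 16 thick (y); clear 34 mm between its straps, which run from z = 47 to 170 and carry the pin at z = 120; top bar to z = 176. Same after a half turn about z.
- pin (a point): Centre of the weight's round steel cross pin, 10 mm in diameter, 120 mm above its foot, running along x between the straps. Open windows for the hook: 68 mm high below the pin (the tongue goes in there, sideways), 45 mm above it (for the upper jaw).
- grip (a point): Middle of the weight's blue grip block: 36 mm along x, 14 mm along y, from 176 to 216 mm above the weight's foot. To be gripped across its 14 mm, from above, with the fingertips at 179 mm or higher.
- balance: Balance, fixed: grey foot, column, blue carriage clamped on it, red hook plate 10 mm thick (x) in the y-z plane at x = 0. Origin: on the worktop under the throat; z up. Mouth opens to -y; column, carriage at y = 26 to 145. The carriage height is NOT measured: the tongue's flat top lies at h = 150 to 190 mm; find it by touch or sight. Hook top h+26 (highest part; column to 185), underside h-22.
- tongue_foot (a point): Worktop point (z = 0) below the open part of the tongue, y = -42 mm of the balance. Level tongue, 12 thick, top at h: y = -52 to -8.5, its free end at -52. Upper jaw (nose at -30) over the rest, h+14 to h+26. With its centre 200 mm up, the pin comes in sideways from -y over the tongue at any h, the brass below it. Sprung hook: gives 0.4 mm per N after 1.5 N, at most 8 mm; rigid sideways.
- throat_foot (a point): Point on the worktop (z = 0) below the middle of the throat (y = 0 of the balance). The throat is a pocket behind the tongue, y = -8.5 to +8.5 mm, floor 14 mm below the tongue's top, so a seated pin has its centre at h-9. Its back (y = 8.5 on) is a rigid wall up to the jaw. A weight set down in it sinks about 1 mm on the spring.
- gate (a joint): Sprung wire gate closing the mouth at y = -22 mm of the balance, hinged under the jaw's nose, hanging to about 3 mm above the tongue. 0 rad = shut; grows as it swings inwards (to +y), up to 1.4; inwards only. A pin sliding along the tongue pushes it open with 1 to 3 N; it springs shut by itself once the pin is over the throat (y = 0) or in it.
- side_cutter: Side cutter with red and blue handles, 110x53x13 mm, lying; bystander. Origin: centre of its underside.
- screwdriver: Red screwdriver, 191x29x30 mm, lying; bystander. Origin: centre of its underside.
- sensor_cap: Sensor under a clear round cap, 56 mm wide, 50 mm high; bystander. Origin: centre of its underside.
- breaker: Single-pole circuit breaker, 73x17x86 mm, standing; bystander. Origin: centre of its underside.
There are look-alikes about, which are no part of the job. Leave any pink look-alike of the test_weight alone.

How it is judged:
On the way, in this order (a step that is already met when the one before it is completed fails the run):
1. the test weight is lifted clear of the worktop (height (world z) of test_weight above 0.03 m), for 0.2 s.
2. the pin pushes the gate open from the mouth (value of joint gate above 0.3 rad and contact force between test_weight and balance above 0.3 N and y of pin in the frame of balance between -0.045 and 0.005 m), for 0.02 s.
At the end, for the whole second after the job is handed in: The weight hangs still from the hook, pin in the throat (14 mm in x, 7 mm in y of its middle, 120 to 184 mm up), upright within 0.15 rad, carried by the balance (over 1.2 N), at rest (under 0.03 m/s, 0.3 rad/s), gate shut (under 0.15 rad) (x of pin in the frame of balance between -0.014 and 0.014 m and y of pin in the frame of balance between -0.007 and 0.007 m and z of pin in the frame of balance between 0.12 and 0.184 m and value of joint gate below 0.15 rad and contact force between test_weight and balance above 1.2 N and angle between test_weight's own z axis and vertical below 0.15 rad and linear speed of test_weight below 0.03 m/s and angular speed of test_weight below 0.3 rad/s); the robot touches nothing.
It fails at once if the weight presses on the balance with more than 12 N (contact force between test_weight and balance above 12 N).
It fails at once if the gripper or arm touches the balance (more than 2 N) (contact force between any of the fingers, the arm and balance above 2 N).
It fails at once if a bystander (side cutter, screwdriver, sensor cap, breaker) is moved by more than 15 mm (distance of any of side_cutter, screwdriver, sensor_cap, breaker from where it was at the start of the episode above 0.015 m).
It also fails if it takes over 51 s, if anything falls off the work surface, if the arm or the gripper's body presses on something with over 40 N, if the wrist force passes 120 N, or if a joint passes its speed limit or range.

## Working session

There is one attempt and no reset: what is moved stays moved. The work goes in short steps, Python scripts to look and compute and a shell command to move; the robot and the scene stay as the last step left them, time stands still between calls to the robot, and variables do not carry over. Pictures are saved under pics/ and viewed, at most 10 in all, crops included, and the job is handed in when it is done.

```bash
mkdir -p pics; ls
cat > h.py <<'E'
import numpy as np, cv2
from scipy.spatial.transform import Rotation as R
from workcell import manip
def snap(c,name=None):
    cal=manip.get_calibration(c); im,d=manip.camera(c)
    if name: cv2.imwrite(f'pics/{name}.png',im[:,:,::-1])
    return im,d,cal
def ray(cal,uv):
    K=np.array([[cal['fx'],0,cal['cx']],[0,cal['fy'],cal['cy']],[0,0,1.]])
    p=cv2.undistortPoints(np.array(uv,float).reshape(-1,1,2),K,np.array(cal['D'],float)).reshape(-1,2)
    v=np.c_[p[:,0],-p[:,1],-np.ones(len(p))]
    return np.array(cal['xyz']),R.from_quat(cal['orientation']).apply(v)
def onz(cal,uv,z):
    o,v=ray(cal,uv); return o+v*((z-o[2])/v[:,2])[:,None]
def deproj(cal,uv,d):
    o,v=ray(cal,uv); return o+v*np.array(d).reshape(-1,1)
def proj(cal,P):
    K=np.array([[cal['fx'],0,cal['cx']],[0,cal['fy'],cal['cy']],[0,0,1.]])
    q=R.from_quat(cal['orientation']).inv().apply(np.atleast_2d(P)-np.array(cal['xyz']))*[1,-1,-1]
    return cv2.projectPoints(q,np.zeros(3),np.zeros(3),K,np.array(cal['D'],float))[0].reshape(-1,2)
E
cat > a.py <<'E'
from h import *
np.set_printoptions(precision=4,suppress=True)
for c in ('scene','top'):
    im,d,cal=snap(c,c+'0')
    print(c,cal['xyz'],cal['orientation'],cal['fx'])
    for t in ('test_weight','balance','grip'):
        for r in manip.find_in(t,c)[:3]: print(t,r['p'],np.round(r['box']))
    for t in ('pin','grip','test_weight','balance','throat_foot','tongue_foot','side_cutter','screwdriver','sensor_cap','breaker'):
        for r in manip.tip_of(t,c)[:2]:
            print('tip',t,round(r['p'],2),np.round(r['pixel'],1),onz(cal,r['pixel'],{'pin':.12,'grip':.196}.get(t,0)))
print(manip.get_obs(), manip.tip_reach)
E
python3 a.py
```

```text
pics
scene [0.1127 0.4768 0.8991] [-0.1403  0.301   0.8493 -0.4103] 384.8813580266466
test_weight 0.73 [201. 313. 280. 339.]
test_weight 0.7 [386. 115. 412. 173.]
test_weight 0.58 [401. 137. 432. 198.]
balance 0.75 [250. 189. 318. 284.]
balance 0.56 [196. 313. 280. 341.]
grip 0.77 [403. 136. 436. 195.]
grip 0.74 [389. 115. 416. 175.]
tip pin 0.9 [416.5 163.1] [[ 0.5242 -0.2262  0.12  ]]
tip pin 0.65 [402.4 141.4] [[ 0.6107 -0.2605  0.12  ]]
tip grip 0.97 [409.7 119. ] [[ 0.6134 -0.2726  0.196 ]]
tip grip 0.56 [426.5 144.1] [[ 0.5153 -0.2312  0.196 ]]
tip test_weight 0.95 [395.7 172.6] [[ 0.6001 -0.2508  0.    ]]
tip test_weight 0.62 [406.3 191.9] [[ 0.524 -0.218  0.   ]]
tip balance 0.81 [301.1 236.1] [[ 0.5948  0.1315 -0.    ]]
tip throat_foot 0.58 [298.1 241. ] [[0.5871 0.1477 0.    ]]
tip tongue_foot 0.47 [356.7 159.1] [[ 0.7213 -0.1939  0.    ]]
tip side_cutter 0.73 [370.2 258.3] [[0.4242 0.0294 0.    ]]
tip screwdriver 0.69 [240.6 328.6] [[0.4767 0.4001 0.    ]]
tip screwdriver 0.16 [358.6 157.6] [[ 0.7225 -0.2035  0.    ]]
tip breaker 0.91 [359.1 159.6] [[ 0.7147 -0.1985  0.   
[... 980 characters left out ...]
 0.58 [360.7 157.2] [[ 0.7334 -0.0622  0.    ]]
tip breaker 0.78 [400.3 165.1] [[ 0.7065 -0.1982  0.    ]]
tip breaker 0.22 [222.4 229.8] [[0.483  0.4067 0.    ]]
{'clock': 1.4, 'joint_pos': array([ 1.0784,  0.3322, -0.0647,  1.4601,  0.0216,  1.3499, -0.0885]), 'joint_velocities': array([ 0.    , -0.0002,  0.001 ,  0.0018, -0.0016,  0.0013, -0.0003]), 'tau': array([  0.0001, -62.5221,   0.0492, -39.1826,   0.0164,   0.0018,
        -0.    ]), 'position': array([ 0.283 , -0.5573,  0.2453]), 'ee_rot': array([0.9725, 0.2328, 0.    , 0.    ]), 'ft_force': array([-0.3486,  0.602 ,  0.1235]), 'torque': array([ 0.0226,  0.0307, -0.0381]), 'grasp_force': 0.0, 'grip_width': 0.9998064064613139} 0.014
```

Run:
```python
import cv2,numpy as np
s=cv2.imread('pics/scene0.png')[90:310,230:450]; t=cv2.imread('pics/top0.png')[130:270,250:460]
s=cv2.resize(s,(590,590),interpolation=cv2.INTER_CUBIC); cv2.imwrite('pics/s1.png',s)
cv2.imwrite('pics/t1.png',cv2.resize(t,(798,532),interpolation=cv2.INTER_CUBIC))
```

```text
(no output)
```

View pics/s1.png

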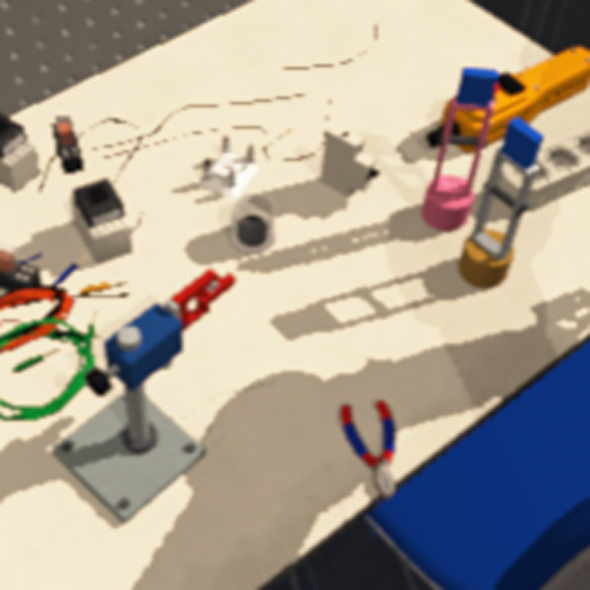

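View pics/t1.png

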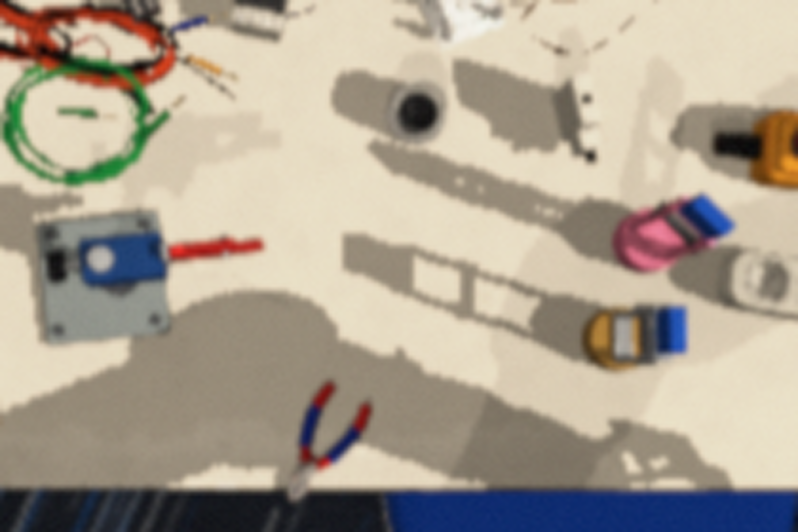

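```bash
cat > seg.py <<'E'
from h import *
np.set_printoptions(precision=4,suppress=True)
def red(im):
    i=im.astype(int); return (i[...,0]>110)&(i[...,0]>2*i[...,1])&(i[...,0]>2*i[...,2])
def blue(im):
    i=im.astype(int); return (i[...,2]>80)&(i[...,2]>1.6*i[...,0])&(i[...,2]>1.3*i[...,1])
def pts(cal,im,d,m):
    m=m&(d>0); v,u=np.nonzero(m); return np.c_[u,v],deproj(cal,np.c_[u,v],d[v,u])
def fit(P):
    c=np.median(P[:,:2],0); w,V=np.linalg.eigh(np.cov((P[:,:2]-P[:,:2].mean(0)).T))
    return c,np.degrees(np.arctan2(V[1,1],V[0,1])),np.sqrt(w)
E
python3 - <<'E'
from seg import *
for c in ('top','scene'):
    im,d,cal=snap(c)
    uv,P=pts(cal,im,d,red(im))
    k=(P[:,2]>.1)&(P[:,2]<.25)&(abs(P[:,1]-.08)<.12)&(abs(P[:,0]-.59)<.08);Q=P[k]
    print(c,'hook',k.sum(),fit(Q),Q.min(0),Q.max(0)); print(np.c_[uv[k],Q][np.argsort(Q[:,1])][::4])
    uv,P=pts(cal,im,d,blue(im))
    k=(P[:,2]>.16)&(abs(P[:,1]+.229)<.04)&(abs(P[:,0]-.517)<.04);Q=P[k]
    print('grip',k.sum(),fit(Q),Q.min(0),Q.max(0)); q=Q[Q[:,2]>.208]; print(len(q),fit(q),q.mean(0))
    k=(P[:,2]>.1)&(abs(P[:,1]-.18)<.07)&(abs(P[:,0]-.58)<.08);Q=P[k]; print('carr',Q.min(0),Q.max(0),np.percentile(Q[:,2],[5,50,95]))
E
```

```text
top hook 66 (array([0.5842, 0.1246]), np.float64(97.28207668243675), array([0.0021, 0.0193])) [0.5785 0.0848 0.1447] [0.5904 0.1527 0.192 ]
[[318.     194.       0.5896   0.0848   0.1622]
 [316.     194.       0.5898   0.0908   0.1592]
 [314.     194.       0.5894   0.0968   0.1633]
 [312.     194.       0.5897   0.1028   0.1606]
 [310.     193.       0.5904   0.1085   0.1822]
 [309.     193.       0.5901   0.1114   0.1858]
 [307.     194.       0.5868   0.1172   0.1889]
 [306.     195.       0.5844   0.1202   0.183 ]
 [305.     196.       0.5818   0.1233   0.1795]
 [303.     196.       0.5811   0.1289   0.1865]
 [302.     196.       0.5812   0.1319   0.1851]
 [301.     196.       0.5814   0.1349   0.1833]
 [300.     195.       0.5841   0.1378   0.1852]
 [299.     195.       0.5839   0.1407   0.1876]
 [298.     197.       0.5798   0.1444   0.168 ]
 [296.     196.       0.5808   0.1494   0.1889]
 [295.     196.       0.5811   0.1525   0.1851]]
grip 66 (array([ 0.5208, -0.2269]), np.float64(179.25318007690336), array([0.0039, 0.0099])) [ 0.505  -0.2365  0.1891] [ 0.5369 -0.2224  0.2226
[... 2125 characters left out ...]
      0.5774   0.1465   0.1816]
 [299.     209.       0.5781   0.1469   0.1538]
 [298.     200.       0.5797   0.1476   0.1877]
 [298.     202.       0.5782   0.1489   0.1827]
 [297.     201.       0.581    0.1497   0.1844]
 [296.     200.       0.5835   0.1507   0.1864]
 [297.     205.       0.5776   0.1526   0.1747]
 [297.     207.       0.5773   0.1531   0.1675]]
grip 177 (array([ 0.5192, -0.224 ]), np.float64(179.675498793464), array([0.0033, 0.0104])) [ 0.5031 -0.2362  0.175 ] [ 0.5385 -0.2191  0.2183]
66 (array([ 0.5201, -0.2262]), np.float64(175.80035004719903), array([0.0038, 0.0106])) [ 0.5206 -0.2269  0.2138]
carr [0.5564 0.1611 0.141 ] [0.5943 0.2244 0.1783] [0.1719 0.175  0.1769]
```

```bash
python3 -m pendant '[[0.5,-0.25,-0.9,0,0,0.3,1],[1.6,-0.8,-0.9,0,0,0.8,1],[2.7,-1.4,-0.9,0,0,1.3,1],[3.8,-2,-0.9,0,0,1.8,1],[4.9,-2.5,-0.9,0,0,2.3,1],[6,-3.1,-0.9,0,0,2.8,1],[6.8,-3.5,-0.9,0,0,3.2,1],[7.23,-3.74,-0.9,0,0,3.36,1],[7.23,-3.74,-0.9,0,0,3.36,1],[7.23,-3.74,-0.9,0,0,3.36,1]]' 40
python3 - <<'E'
from seg import *
im,d,cal=snap('wrist','w1'); print(cal['xyz'],R.from_quat(cal['orientation']).as_matrix())
uv,P=pts(cal,im,d,blue(im)); k=(P[:,2]>.16)&(abs(P[:,1]+.229)<.05)&(abs(P[:,0]-.517)<.05);Q=P[k]
print(len(Q),Q.min(0),Q.max(0)); q=Q[Q[:,2]>.21]; print(len(q),fit(q),q.mean(0),q.min(0),q.max(0))
print(manip.tip_of('grip','wrist')[:2]); o=manip.get_obs(); print(o['position'],o['ee_rot'],o['joint_pos'])
E
```

```text
clock: 2.75
position: [0.5201, -0.228, 0.2903]
ee_rot: [1.0, -0.0, -0.0, 0.0]
ft_force: [-0.8, -1.4, -0.6]
grip_width: 1.002
grasp_force: 0.0
[ 0.602  -0.228   0.4189] [[-0.001   0.9467  0.3222]
 [-1.     -0.001  -0.0003]
 [ 0.     -0.3222  0.9467]]
1151 [ 0.5026 -0.2503  0.1807] [ 0.5386 -0.2242  0.3597]
1107 (array([ 0.5218, -0.2306]), np.float64(178.8530374688405), array([0.0043, 0.0103])) [ 0.5215 -0.2308  0.2176] [ 0.5026 -0.2503  0.2102] [ 0.5385 -0.2242  0.3597]
[{'pixel': [370.2, 63.9], 'p': 0.69}, {'pixel': [319.6, 205.2], 'p': 0.6}]
[ 0.5199 -0.2284  0.2904] [ 1.     -0.0006 -0.0001  0.0003] [ 0.5798  0.2014 -0.2871  1.5353  0.058   1.4131 -1.283 ]
```

View pics/w1.png

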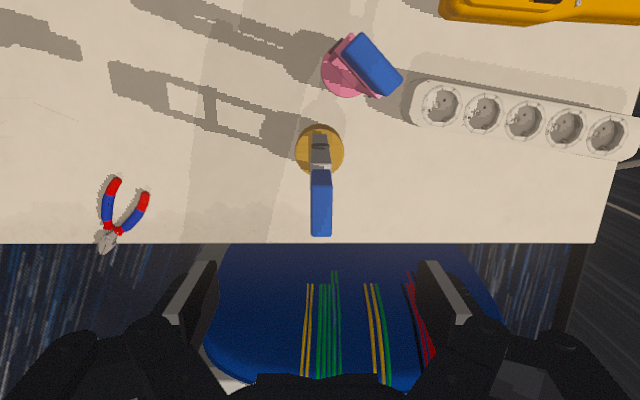

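```bash
python3 -m pendant '[[0.02,0.04,0.6,0,0,0.1,1],[0.02,0.04,1.2,0,0,0.1,1],[0.02,0.04,1.7,0,0,0.1,0.5],[0.02,0.04,1.88,0,0,0.1,0],[0.02,0.04,1.88,0,0,0.1,-0.4],[0.02,0.04,1.88,0,0,0.1,-1],[0.02,0.04,1.88,0,0,0.1,-1],[0.02,0.04,1.88,0,0,0.1,-1],[0.02,0.04,1.88,0,0,0.1,-1],[0.02,0.04,1.88,0,0,0.1,-1]]' 60
```

```text
clock: 4.1
position: [0.5223, -0.2293, 0.1976]
ee_rot: [1.0, -0.007, 0.001, 0.001]
ft_force: [-0.5, 0.1, 6.3]
grip_width: 0.156
grasp_force: 59.6
```

```bash
python3 -m pendant '[[0,0,-0.5,0,0,0,-1],[0,0,-1.1,0,0,0,-1],[0.1,-0.4,-1.64,0,0,-0.1,-1],[0.35,-1.3,-1.64,0,0,-0.2,-1],[0.6,-2.3,-1.64,0,0,-0.4,-1],[0.8,-3.3,-1.64,0,0,-0.6,-1],[1.05,-4.3,-1.64,0,0,-0.8,-1],[1.25,-5.1,-1.64,0,0,-1,-1],[1.33,-5.45,-1.64,0,0,-1,-1],[1.33,-5.52,-1.64,0,0,-1,-1]]'
cat > look.py <<'E'
from seg import *
import sys
n=sys.argv[1]
for c in ('wrist','scene','top'):
    im,d,cal=snap(c,c+n)
    uv,P=pts(cal,im,d,red(im))
    k=(P[:,2]>.13)&(P[:,2]<.2)&(abs(P[:,1]-.11)<.06)&(abs(P[:,0]-.585)<.03);Q=P[k]
    if k.sum()<5: print(c,'none'); continue
    print(c,k.sum(),fit(Q),np.percentile(Q,[1,50,99],axis=0))
    for lo in np.arange(.078,.16,.008):
        q=Q[(Q[:,1]>=lo)&(Q[:,1]<lo+.008)]
        if len(q): 
            t=q[q[:,2]>np.percentile(q[:,2],80)-.003]
            print(round(lo,3),len(q),'x',np.percentile(q[:,0],[2,98]),'z',np.percentile(q[:,2],[2,25,50,75,98]))
o=manip.get_obs(); print(o['position'],o['ee_rot'],o['ft_force'],o['clock'],o['grasp_force'])
E
python3 look.py 2
```

```text
clock: 5.35
position: [0.5915, 0.047, 0.2777]
ee_rot: [0.998, 0.064, -0.001, -0.0]
ft_force: [0.0, -0.9, -4.8]
grip_width: 0.156
grasp_force: 59.0
wrist 1471 (array([0.5851, 0.1279]), np.float64(95.57306763641802), array([0.0025, 0.0194])) [[0.5785 0.0836 0.145 ]
 [0.5851 0.1279 0.1853]
 [0.592  0.1536 0.1872]]
0.078 46 x [0.5859 0.593 ] z [0.1542 0.1595 0.1599 0.1604 0.1611]
0.086 94 x [0.5853 0.5923] z [0.159  0.1596 0.16   0.1604 0.1616]
0.094 112 x [0.5834 0.5916] z [0.1586 0.1595 0.1599 0.1604 0.1614]
0.102 147 x [0.5824 0.5909] z [0.1589 0.1598 0.161  0.1852 0.1867]
0.11 131 x [0.5817 0.59  ] z [0.1841 0.1854 0.1859 0.1863 0.1872]
0.118 168 x [0.5814 0.5895] z [0.1593 0.1853 0.1859 0.1863 0.1872]
0.126 225 x [0.58   0.5892] z [0.1449 0.1465 0.1855 0.1861 0.187 ]
0.134 274 x [0.5793 0.588 ] z [0.1449 0.1463 0.1853 0.1861 0.1871]
0.142 189 x [0.5783 0.587 ] z [0.1469 0.1851 0.1858 0.1862 0.1869]
0.15 85 x [0.5772 0.5861] z [0.1846 0.1854 0.1859 0.1862 0.1873]
scene 170 (array([0.5825, 0.1272]), np.float64(98.43834646833723), array([0.0027, 0.0168])) [[0.5768 0.0878 0.1446]
 [0.58
[... 851 characters left out ...]
0.1898]]
0.086 1 x [0.5867 0.5867] z [0.1605 0.1605 0.1605 0.1605 0.1605]
0.094 2 x [0.5867 0.5867] z [0.1597 0.1599 0.16   0.1602 0.1603]
0.102 5 x [0.5841 0.5877] z [0.1654 0.1797 0.1836 0.1857 0.186 ]
0.11 9 x [0.5838 0.59  ] z [0.1627 0.1832 0.1848 0.1856 0.1895]
0.118 8 x [0.5823 0.5902] z [0.1622 0.1808 0.1829 0.1845 0.1869]
0.126 10 x [0.581  0.5872] z [0.1498 0.1834 0.1851 0.1874 0.1888]
0.134 11 x [0.581  0.5873] z [0.1455 0.1827 0.1864 0.187  0.1894]
0.142 12 x [0.5787 0.5872] z [0.1519 0.1791 0.1834 0.1848 0.1882]
0.15 3 x [0.5791 0.5839] z [0.1758 0.1807 0.186  0.1861 0.1862]
[0.5917 0.0444 0.2781] [ 0.9981  0.0621 -0.0003  0.0005] [ 0.2399 -0.2491 -2.7226] 5.5 58.996426463127136
```

View pics/wrist2.png

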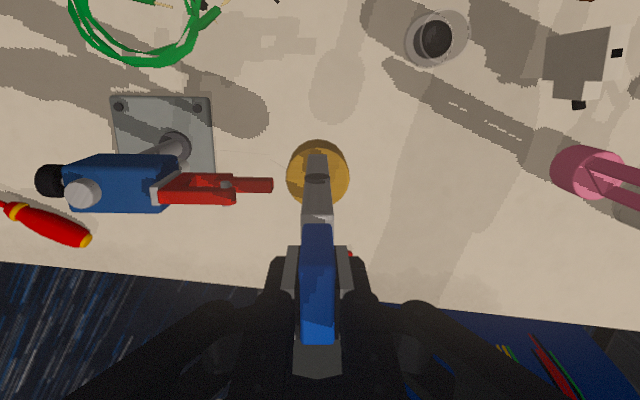

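```bash
cat > edges.py <<'E'
from seg import *
im,d,cal=snap('wrist'); uv,P=pts(cal,im,d,red(im))
a=np.radians(6.5); ex=np.array([np.cos(a),np.sin(a)]); ey=np.array([-np.sin(a),np.cos(a)])
o=np.array([.5815,.135]); q=np.c_[(P[:,:2]-o)@ex,(P[:,:2]-o)@ey,P[:,2]]
q=q[(abs(q[:,0])<.02)&(q[:,1]>-.07)&(q[:,1]<.03)]
t=q[abs(q[:,2]-.16)<.003]; j=q[q[:,2]>.183]; f=q[q[:,2]<.149]
for n,s in (('tongue',t),('jaw',j),('floor',f)): print(n,len(s),np.percentile(s[:,1],[0,1,5,50,95,99,100]),'x',np.percentile(s[:,0],[1,50,99]),'z',np.median(s[:,2]))
s=np.vstack([t,j]); print(np.polyfit(s[:,1],s[:,0],1))
ob=manip.get_obs(); p=ob['position'][:2]-o; print(p@ex,p@ey,ob['position'],ob['ee_rot'],ob['ft_force'])
E
python3 edges.py
```

```text
tongue 366 [-0.0541 -0.0528 -0.0515 -0.0388 -0.0132  0.0066  0.007 ] x [-0.0024  0.0022  0.0061] z 0.15982391024771792
jaw 894 [-0.0312 -0.0301 -0.027  -0.0044  0.0168  0.0188  0.0197] x [-0.0023  0.0022  0.0069] z 0.18585597001851378
floor 179 [-0.0086 -0.0078 -0.0062  0.0007  0.0068  0.0071  0.0073] x [-0.0026  0.002   0.0065] z 0.1459842768663268
[0.0161 0.0024]
-0.0001102890818954294 -0.09131399412184532 [0.5917 0.0443 0.2782] [ 0.9981  0.0619 -0.0001  0.0005] [-0.2404  0.0747 -3.7133]
```

```bash
python3 -m pendant '[[0.02,-0.1,0,0,0,0.1,-1],[0.04,-0.3,0,0,0,0.19,-1],[0.06,-0.5,0,0,0,0.19,-1],[0.07,-0.7,0,0,0,0.19,-1],[0.07,-0.85,0,0,0,0.19,-1],[0.07,-0.95,0,0,0,0.19,-1],[0.07,-1.01,0,0,0,0.19,-1],[0.07,-1.01,0,0,0,0.19,-1],[0.07,-1.01,0,0,0,0.19,-1],[0.07,-1.01,0,0,0,0.19,-1]]'
python3 edges.py
python3 - <<'E'
from seg import *
im,d,cal=snap('wrist','w3'); v,u=np.mgrid[0:400:3,0:640:3]; v=v.ravel();u=u.ravel();k=d[v,u]>0
P=deproj(cal,np.c_[u[k],v[k]],d[v[k],u[k]]); P=P[abs(P[:,2])<.01]; print('table z',len(P),np.median(P[:,2]))
for i in range(4): manip.camera('top'); o=manip.get_obs();print(o['position'],o['ft_force'])
E
```

```text
clock: 6.8
position: [0.589, 0.0964, 0.2783]
ee_rot: [0.999, 0.05, 0.0, 0.0]
ft_force: [0.8, 0.2, -3.6]
grip_width: 0.152
grasp_force: 59.0
tongue 139 [-0.0535 -0.0535 -0.0534 -0.0278 -0.0112 -0.0105 -0.0103] x [-0.0018  0.0038  0.0068] z 0.15997094512415994
jaw 789 [-0.0276 -0.0274 -0.0254 -0.0039  0.017   0.0189  0.0198] x [-0.0023  0.0022  0.0066] z 0.18588365831859802
floor 180 [-0.0091 -0.0091 -0.008  -0.0011  0.0054  0.0063  0.0064] x [-0.0018  0.0023  0.006 ] z 0.14591353245130592
[-0.0156  0.0023]
0.0030647017480118196 -0.03918115565162982 [0.589  0.0964 0.2783] [0.9988 0.0497 0.     0.0001] [ 0.1875  0.2717 -3.9236]
table z 16911 -0.00024774713191472175
[0.5889 0.0966 0.2783] [ 0.1403 -0.3346 -3.6645]
[0.5889 0.0966 0.2783] [-0.5028  0.5591 -3.8901]
[0.5889 0.0967 0.2783] [-0.2553 -0.021  -3.73  ]
[0.5889 0.0967 0.2783] [ 0.284  -0.6446 -3.1841]
```

View pics/w3.png

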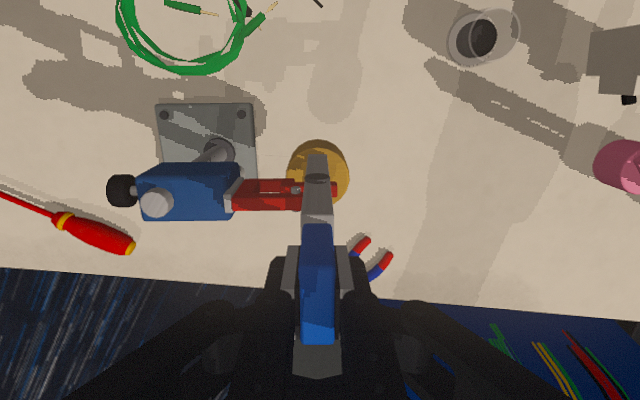

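```bash
python3 -m pendant '[[0,0,0.1,0,0,0,-1],[0,0,0.25,0,0,0,-1],[0,0,0.4,0,0,0,-1],[0,0,0.5,0,0,0,-1],[0,0,0.58,0,0,0,-1],[0,0,0.64,0,0,0,-1],[0,0,0.68,0,0,0,-1],[0,0,0.68,0,0,0,-1],[0,0,0.68,0,0,0,-1],[0,0,0.68,0,0,0,-1]]'
python3 - <<'E'
from seg import *
F=[]
for i in range(6): manip.camera('top'); o=manip.get_obs();F.append(o['ft_force'])
print(o['position'],np.mean(F,0),np.std(F,0))
E
```

```text
clock: 8.35
position: [0.589, 0.0968, 0.2445]
ee_rot: [0.999, 0.05, 0.0, 0.0]
ft_force: [-0.0, 0.0, -4.5]
grip_width: 0.158
grasp_force: 59.0
[0.5889 0.0967 0.2443] [-0.0271 -0.1711 -3.8688] [0.5421 0.4174 0.3234]
```

```bash
python3 -m pendant '[[0,-0.05,0,0,0,0,-1],[0,-0.11,0,0,0,0,-1],[0,-0.17,0,0,0,0,-1],[0,-0.23,0,0,0,0,-1],[0,-0.29,0,0,0,0,-1],[0,-0.35,0,0,0,0,-1],[0,-0.41,0,0,0,0,-1],[0,-0.47,0,0,0,0,-1],[0,-0.47,0,0,0,0,-1],[0,-0.47,0,0,0,0,-1]]'
cat > f.py <<'E'
from seg import *
import sys
F=[]
for i in range(5): manip.camera('top'); o=manip.get_obs();F.append(o['ft_force'])
a=np.radians(6.); ex=np.array([np.cos(a),np.sin(a)]); ey=np.array([-np.sin(a),np.cos(a)])
p=o['position'][:2]-np.array([.5815,.1343])
print(o['clock'],o['position'],'bal',p@ex,p@ey,'pinz',o['position'][2]-.0776,np.mean(F,0),o['ee_rot'])
E
python3 f.py
```

```text
clock: 9.9
position: [0.5863, 0.1197, 0.2435]
ee_rot: [0.999, 0.05, -0.001, 0.0]
ft_force: [1.7, -4.9, -13.0]
grip_width: 0.159
grasp_force: 58.5
10.15 [0.5863 0.1197 0.2436] bal 0.0032102028332965794 -0.014973086113594833 pinz 0.1659683298584464 [  0.6815  -5.0516 -14.4576] [ 0.9988  0.0498 -0.0006  0.0003]
```

```bash
python3 -m pendant '[[0,0,0.01,0,0,0,-1],[0,0,0.015,0,0,0,-1],[0,0,0.02,0,0,0,-1],[0,0,0.025,0,0,0,-1],[0,0,0.03,0,0,0,-1],[0,0,0.03,0,0,0,-1],[0,0,0.03,0,0,0,-1],[0,0,0.03,0,0,0,-1],[0,0,0.03,0,0,0,-1],[0,0,0.03,0,0,0,-1]]'; python3 f.py
```

```text
clock: 11.4
position: [0.5866, 0.1206, 0.243]
ee_rot: [0.999, 0.05, 0.0, -0.0]
ft_force: [-0.2, 0.3, -6.8]
grip_width: 0.154
grasp_force: 59.8
11.65 [0.5866 0.1204 0.243 ] bal 0.003652803276865799 -0.01432295127139378 pinz 0.16535513814956856 [-0.3433  0.6388 -6.1317] [ 0.9987  0.05    0.0002 -0.0002]
```

```bash
python3 -m pendant '[[0,0,0.005,0,0,0,-1],[0,0,0.01,0,0,0,-1],[0,0,0.015,0,0,0,-1],[0,0,0.02,0,0,0,-1],[0,0,0.02,0,0,0,-1],[0,0,0.02,0,0,0,-1],[0,0,0.02,0,0,0,-1],[0,0,0.02,0,0,0,-1],[0,0,0.02,0,0,0,-1],[0,0,0.02,0,0,0,-1]]'; python3 f.py
python3 - <<'E'
from seg import *
a,d,c=snap('scene','sc4'); b,d2,c2=snap('wrist','w4')
u=proj(c,[.586,.12,.165])[0].astype(int); w=proj(c2,[.586,.12,.165])[0].astype(int); print(u,w)
A=a[u[1]-35:u[1]+35,u[0]-35:u[0]+35]; B=b[max(0,w[1]-60):w[1]+60,w[0]-60:w[0]+60]
o=np.hstack([cv2.resize(A,(400,400),interpolation=2),cv2.resize(B,(400,400),interpolation=2)])
cv2.imwrite('pics/c4.png',o[:,:,::-1])
for t in ('gate','pin'): print(t,[(r['p'],r['pixel']) for r in manip.tip_of(t,'scene')[:2]])
E
```

```text
clock: 12.9
position: [0.5867, 0.1202, 0.2419]
ee_rot: [0.999, 0.05, 0.0, -0.0]
ft_force: [0.4, 2.2, -1.6]
grip_width: 0.152
grasp_force: 60.6
13.15 [0.5866 0.1202 0.2419] bal 0.003624759921651394 -0.014547611693434869 pinz 0.1642615862142178 [ 0.4473  1.5889 -0.9728] [ 0.9988  0.0499  0.0001 -0.    ]
[305 198] [317 211]Traceback (most recent call last):
  File "<stdin>", line 7, in <module>
ValueError: it knows: balance, breaker, grip, pin, screwdriver, sensor_cap, side_cutter, test_weight, throat_foot, tongue_foot
```

View pics/c4.png

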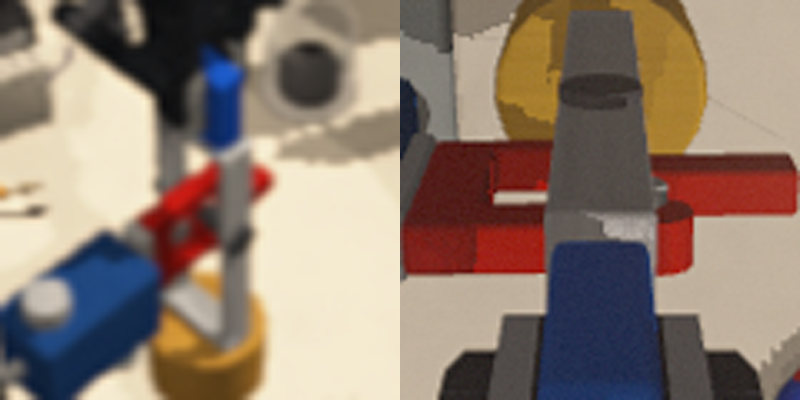

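```bash
python3 -m pendant '[[0,-0.03,-0.006,0,0,0,-1],[0,-0.07,-0.006,0,0,0,-1],[0,-0.11,-0.006,0,0,0,-1],[0,-0.15,-0.006,0,0,0,-1],[0,-0.19,-0.006,0,0,0,-1],[0,-0.23,-0.006,0,0,0,-1],[0,-0.27,-0.006,0,0,0,-1],[0,-0.29,-0.006,0,0,0,-1],[0,-0.29,-0.006,0,0,0,-1],[0,-0.29,-0.006,0,0,0,-1]]'; python3 f.py
```

```text
clock: 14.5
position: [0.5851, 0.1344, 0.2421]
ee_rot: [0.999, 0.05, 0.0, 0.0]
ft_force: [-0.4, 0.7, -4.4]
grip_width: 0.156
grasp_force: 60.2
14.75 [0.5851 0.1345 0.2421] bal 0.0036403169630267124 -0.00020476267804426666 pinz 0.16449779391471164 [ 0.1375 -0.2544 -4.0348] [0.9988 0.0498 0.     0.0001]
```

```bash
python3 -m pendant '[[0,0,0.04,0,0,0,-1],[0,0,0.08,0,0,0,-1],[0,0,0.12,0,0,0,-1],[0,0,0.16,0,0,0,-1],[0,0,0.2,0,0,0,-1],[0,0,0.23,0,0,0,-1],[0,0,0.26,0,0,0,-1],[0,0,0.275,0,0,0,-1],[0,0,0.285,0,0,0,-1],[0,0,0.285,0,0,0,-1]]'; python3 f.py
```

```text
clock: 16.0
position: [0.5852, 0.1345, 0.2281]
ee_rot: [0.999, 0.05, 0.0, 0.0]
ft_force: [-0.7, 0.2, -1.5]
grip_width: 0.157
grasp_force: 60.3
16.25 [0.5852 0.1346 0.228 ] bal 0.0036842939063364416 -0.00011747736324951861 pinz 0.15037256815433253 [-0.6915  0.0292 -1.1682] [0.9988 0.0499 0.0001 0.    ]
```

```bash
python3 -m pendant '[[0,0,0.01,0,0,0,-1],[0,0,0.013,0,0,0,-1],[0,0,0.013,0,0,0,-1],[0,0,0.013,0,0,0,-0.6],[0,0,0.013,0,0,0,-0.5],[0,0,0.013,0,0,0,-0.4],[0,0,0.013,0,0,0,-0.3],[0,0,0.013,0,0,0,-0.2],[0,0,0.013,0,0,0,-0.2],[0,0,0.013,0,0,0,-0.2]]' 20; python3 f.py;  python3 - <<'E'
from seg import *
a,d,c=snap('scene'); b,d2,c2=snap('wrist')
A=a[160:250,255:345]; B=b[60:380,160:480]
cv2.imwrite('pics/c5.png',np.hstack([cv2.resize(A,(400,400),interpolation=2),cv2.resize(B,(400,400),interpolation=2)])[:,:,::-1])
E
```

```text
clock: 17.5
position: [0.5851, 0.1345, 0.2272]
ee_rot: [0.999, 0.05, 0.0, 0.0]
ft_force: [0.5, -0.4, -0.6]
grip_width: 0.399
grasp_force: 0.0
17.75 [0.5851 0.1345 0.2272] bal 0.0036521410528253446 -0.0001380871128733103 pinz 0.1496020003503069 [-0.0026  0.2267 -0.2517] [0.9988 0.0499 0.     0.    ]
```

View pics/c5.png

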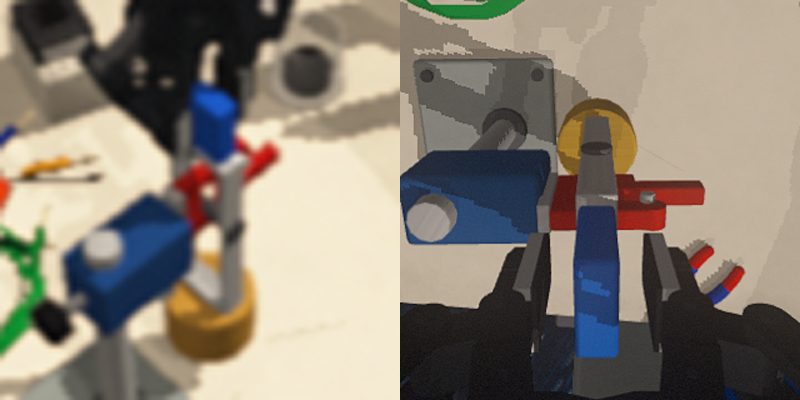

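Released: the weight hangs upright in the throat, the grip is centred between the open fingers with ~10 mm each side. Withdrawing straight up.

```bash
python3 -m pendant '[[0,0,-0.05,0,0,0,-0.2],[0,0,-0.2,0,0,0,-0.2],[0,0,-0.5,0,0,0,-0.2],[0,0,-0.8,0,0,0,-0.2],[0,0,-1.1,0,0,0,-0.2],[0,0,-1.4,0,0,0,-0.2],[0,0,-1.7,0,0,0,-0.2],[0,0,-1.9,0,0,0,-0.2],[0,0,-2,0,0,0,-0.2],[0,0,-2,0,0,0,-0.2]]'
python3 -m pendant '[[0,0,0,0,0,0,-0.2],[0,0,0,0,0,0,-0.2],[0,0,0,0,0,0,-0.2],[0,0,0,0,0,0,-0.2],[0,0,0,0,0,0,-0.2],[0,0,0,0,0,0,-0.2],[0,0,0,0,0,0,-0.2],[0,0,0,0,0,0,-0.2],[0,0,0,0,0,0,-0.2],[0,0,0,0,0,0,-0.2]]'
python3 - <<'E'
from seg import *
for i in range(4):
    im,d,cal=snap('wrist','w6'); uv,P=pts(cal,im,d,blue(im)); k=(P[:,2]>.225)&(P[:,2]<.26)&(abs(P[:,0]-.585)<.03)&(abs(P[:,1]-.135)<.03);print(k.sum(),P[k].mean(0))
a=snap('scene')[0][160:250,255:345]; b=im
cv2.imwrite('pics/c6.png',np.hstack([cv2.resize(a,(400,400),interpolation=2),cv2.resize(b[60:300,160:400],(400,400),interpolation=2)])[:,:,::-1])
E
```

```text
clock: 19.1
position: [0.5852, 0.1346, 0.3272]
ee_rot: [0.999, 0.05, 0.0, 0.0]
ft_force: [0.3, -0.7, -0.1]
grip_width: 0.403
grasp_force: 0.0
clock: 20.35
position: [0.5851, 0.1346, 0.3272]
ee_rot: [0.999, 0.05, 0.0, 0.0]
ft_force: [-0.2, 0.3, 0.1]
grip_width: 0.405
grasp_force: 0.0
1148 [0.5865 0.1348 0.2442]
1138 [0.5864 0.1348 0.2442]
1152 [0.5865 0.1348 0.2441]
1145 [0.5865 0.1348 0.2442]
```

View pics/c6.png

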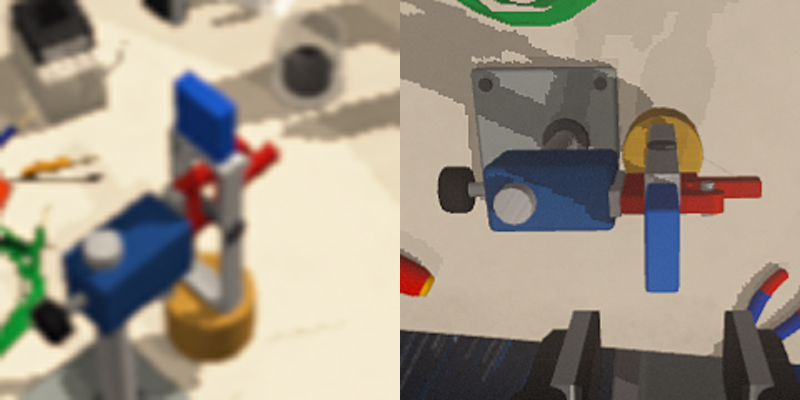

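The weight hangs still and upright in the hook (grip top at 0.244 m, so the pin is at about 0.148 m), and the gripper is clear.

```bash
python3 -c "from workcell import manip; print(manip.hand_in())"
```

```text
the job is handed in; nothing more can be done
None
```

The brass weight hangs still and upright by its pin in the hook's throat, with the gripper clear, and the job was handed in at about 21 s of the 51 s. I did not see the gate shut directly. The wrist force briefly reached about 11.7 N while sliding in (limit 12 N), so it may have come close to failing. The judge's verdict was not shown.

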